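# Fetch the sample jar from behind the bottles for weighing

## Robot

A 6-joint arm with a two-finger parallel gripper is mounted at the origin on the work surface. World frame = base frame: x ahead of the robot, y to its left, z up, the work surface at z = 0. Lengths are in m, angles in rad, forces in N, time in s.
With the tool pointing down it reaches from about 0.35 to 0.975 m from the base axis. Payload 4.9 kg.
Tool frame: the origin (TCP) lies at the very end of the fingers, on their centre line; the grasp point (between the pads) lies 19 mm behind it (ctrl.grasp_offset is the distance from the TCP to the grasp point, in m); z points along the fingers, y is the line along which they close (so a half turn about z gives the same grasp; the last joint's range is limited). The gripper opens to 85 mm and grips with 20 to 120 N. Pads are 22 mm wide; open, the fingers measure 114 mm over their backs; the gripper's body (76 mm by 85 mm) begins 54 mm behind the grasp point. The pads swing forward as they close: fully open they stand 13 mm farther back than shut.
Start: joints at [-1.422, 0.053, 1.613, -0, 1.476, -0.119], TCP at [0.165, -0.603, 0.231] pointing down, gripper open.
Joint ranges: [-3.01, 3.01], [-1.01, 2.22], [0.06, 2.58], [-1.02, 4.17], [0.09, 2.62], [-3.14, 3.14]. Speed limits (rad/s): [2.57, 2.57, 3.14, 3.14, 3.14, 3.14].

## Interface

Orientations are given as a rotation vector (axis times angle).
In Python, from station import ctrl, optics gives the robot as it stands.
- The arm moves only by the shell command python3 -m handwheel 'ROWS' [OPENING] [FORCE]. ROWS is JSON, a list of rows, each an object of numbers: "tx", "ty", "tz": the shift along the tool's x, y, z in mm; "roll": the turn about the tool's z in rad. A call has 1 to 12 rows; each row shifts and turns the commanded pose from where the row before left it, along the tool's axes as they then stand; what a row does not reach is not made up. A row lasts 1/12 s, in which the tool goes at most 41.7 mm and 7.16 degrees, less where a joint would pass 70% of its speed; a pose out of reach is approached as far as the arm can. A call with a gripper value outside its range is refused whole. OPENING is the finger opening in mm, from 0 to 85.4, set as the call begins (- or left out, the last holds). The fingers move at their own pace and stop on an object; FORCE is the grip in N (left out, the last holds). Time passes only in rows, so rows that do not move let the fingers close. It gives the time, the measured TCP pose, the force, the opening and the grip force at its end, in the units of the state.
- ctrl.get_obs(): the state, without advancing time (a new reading comes with each control period).
- optics.get_image(name): name is "scene" or "top" or "wrist"; returns (picture, depth): 384x512x3 uint8, red, green, blue; 384x512 float32, m along the optical axis (not along the pixel's ray), 0 where there is no reading.
- optics.camera_params(name): a dict with "mtx" (3x3 intrinsics, pixels), "extrinsics" (4x4, takes a point from camera to world coordinates); the wrist camera has in their place "tool_from_camera" (4x4, takes a point from camera to tool coordinates, whose origin is the TCP and whose axes are the flange's). Camera axes: x right, y down, z forward; pixel columns grow to the right and rows downward; lengths in m; the calibration is good to about 2 mm. A picture is of the moment at which its call begins: read the wrist's pose just before it. camera_params takes no time and is no camera call.
- ctrl.finish_job(): hands the job in; it is judged then, once.
The state is a dict: "t": time; "q": joint angles; "dq": joint speeds; "effort": joint torques, N m; "tool_pos": TCP position; "tool_rot": TCP orientation; "contact_force": force on the tool from outside, world axes, zero at the start; "wrist_torque": the same for the moment, N m; "opening": finger opening in m; "grip_force": force on a finger pad.
Only numpy, scipy, OpenCV 4.12 (cv2) and the standard library are available. Lean on these libraries where they do the work, as an engineer would, in place of code of your own. Each camera call takes 0.05 s, during which the arm holds its last target. There are 200 camera calls.

## Task

The low sample jar at the back of the bottle tray is to be weighed, but three bottles stand close around it. First stand all three bottles aside on the black rubber mat, then set the jar gently on the middle of the balance pan, and after that put every bottle back in the tray exactly on the place it came from. Keep everything upright and leave the wash bottle, the beaker and the tweezers alone.

Things in the scene. Friction and masses are not known exactly. Their poses are not given: they have to be found in the camera images.
- round_bottle: Round amber glass reagent bottle with paper label and black screw cap, 125 mm tall: body 68 mm in diameter up to 82 mm, then a shoulder narrowing to the neck; the cap is 46 mm in diameter and takes the top 24 mm (101 to 125 mm). 0.3 kg. Origin at the centre of its underside, z up its axis. Lift it by the cap. It may stand on any of the three bottle places of the tray.
- square_bottle: Square white plastic bottle, 118 mm tall: body 58 x 58 mm up to 88 mm (sides along its x and y), short neck, round white cap 40 mm in diameter from 95 to 118 mm. 0.24 kg. Origin at the centre of its underside, z up. Lift it by the cap. It may stand on any of the three bottle places.
- slim_bottle: Plain aluminium bottle, the tallest, 138 mm: round body 58 mm in diameter up to 104 mm, narrowing to the neck, round black cap 34 mm in diameter from 114 to 138 mm. 0.22 kg. Origin at the centre of its underside, z up. Lift it by the cap. It may stand on any of the three bottle places.
- jar: Squat sample jar, amber glass with a white screw lid: 46 mm tall, body 52 mm in diameter, lid 53 mm in diameter from 30 to 46 mm. 0.13 kg. Origin at the centre of its underside, z up. At the start it stands at the back of the tray (the side away from the robot), behind the three bottles, which leave less than 24 mm of room beside it.
- tray: Stainless steel bottle tray, fixed, 170 mm (its x, away from the robot) x 225 mm (its y), rim 20 mm high and 4 mm thick, floor 4 mm thick. Origin: centre of its underside. Flush ring marks show the standing places, (x, y) from the origin: bottles at (13, 66), (13, -66), (-35, 0) mm, jar at (40, 0) mm; at the start each thing is within 3 mm of its mark in x and y.
- mat: Black rubber bench mat fixed to the bench, 200 x 200 mm and 4 mm thick, the side area; origin at the centre of its underside, so its top is 4 mm above the origin. To the left or to the right of the tray.
- balance: White top-loading laboratory balance, fixed, on the other side of the tray from the mat. Housing 180 mm wide, 250 mm deep, up to 66 mm high, display towards the robot. Round flat rigid steel pan, 120 mm in diameter, its top 78 mm above the bench. Origin on the bench under the middle of the pan; the housing reaches from 165 mm in front (-x) to 85 mm behind.
- wash_bottle: Bystander: loose translucent plastic wash bottle with a bent white spout, 60 mm in diameter, 173 mm tall; origin at the centre of its underside. Stands beyond the tray. Leave it alone.
- beaker: Bystander: loose empty glass beaker, 64 mm in diameter, 85 mm tall; origin at the centre of its underside. Stands beyond the tray. Leave it alone.
- tweezers: Bystander: loose steel tweezers lying flat, 137 mm long along their x, 9 mm high; origin under their middle. Lie beyond the tray. Leave them alone.
Mind the look-alikes: they are no part of the job. What is shaped like the round_bottle but red is not meant.

How it is judged:
On the way, in this order (a step that is already met when the one before it is completed fails the run):
1. all three bottles stand released on the mat at the same time (x of round_bottle in the frame of mat between -0.1 and 0.1 m and y of round_bottle in the frame of mat between -0.1 and 0.1 m and z of round_bottle in the frame of mat between 0 and 0.009 m and linear speed of each of round_bottle, square_bottle, slim_bottle below 0.02 m/s and angle between each of round_bottle, square_bottle, slim_bottle's own z axis and vertical below 0.1 rad and contact force between each of round_bottle, square_bottle, slim_bottle and the fingers below 0.1 N and x of square_bottle in the frame of mat between -0.1 and 0.1 m and y of square_bottle in the frame of mat between -0.1 and 0.1 m and z of square_bottle in the frame of mat between 0 and 0.009 m and x of slim_bottle in the frame of mat between -0.1 and 0.1 m and y of slim_bottle in the frame of mat between -0.1 and 0.1 m and z of slim_bottle in the frame of mat between 0 and 0.009 m), for 0.2 s.
2. the jar stands released on the middle of the balance pan while the three bottles are still on the mat (all of step 1 and horizontal distance between jar and balance below 0.015 m and z of jar in the frame of balance between 0.072 and 0.083 m and linear speed of jar below 0.02 m/s and angle between jar's own z axis and vertical below 0.1 rad and contact force between jar and the fingers below 0.1 N), for 0.2 s.
At the end, for the whole second after the job is handed in: The jar stands upright on the balance pan within 15 mm of its middle; each of the three bottles stands upright in the tray within 15 mm of where that same bottle stood at the start; all are released and at rest (horizontal distance between jar and balance below 0.015 m and z of jar in the frame of balance between 0.072 and 0.083 m and linear speed of each of jar, round_bottle, square_bottle, slim_bottle below 0.02 m/s and angle between each of jar, round_bottle, square_bottle, slim_bottle's own z axis and vertical below 0.1 rad and contact force between each of jar, round_bottle, square_bottle, slim_bottle and the fingers below 0.1 N and distance of each of round_bottle, square_bottle, slim_bottle from where it was at the start of the episode below 0.015 m); the robot touches nothing.
It fails at once if a bottle or the jar is tipped by more than about 35 degrees (angle between any of round_bottle, square_bottle, slim_bottle, jar's own z axis and vertical above 0.6 rad).
It fails at once if the jar is pressed hard on the balance (more than 40 N) (contact force between jar and balance above 40 N).
It fails at once if the jar is dropped on the pan: faster than 0.5 m/s within about 20 mm above it (horizontal distance between jar and balance below 0.06 m and z of jar in the frame of balance below 0.1 m and linear speed of jar above 0.5 m/s).
It fails at once if the wash bottle, the beaker or the tweezers are displaced by more than 20 mm (distance of any of wash_bottle, beaker, tweezers from where it was at the start of the episode above 0.02 m).
It also fails if it takes over 134 s, if anything falls off the work surface, if the arm or the gripper's body presses on something with over 40 N, if the wrist force passes 120 N, or if a joint passes its speed limit or range.

## Working session

There is one attempt and no reset: what is moved stays moved. The work goes in short steps, Python scripts to look and compute and a shell command to move; the robot and the scene stay as the last step left them, time stands still between calls to the robot, and variables do not carry over. Pictures are saved under pics/ and viewed, at most 14 in all, crops included, and the job is handed in when it is done.

```bash
ls; mkdir -p pics; python3 - <<'E'
from station import ctrl, optics
import cv2,numpy as np
o=ctrl.get_obs();print({k:np.round(v,3) for k,v in o.items()}, ctrl.grasp_offset)
for n in("scene","top"):
    im,d=optics.get_image(n);cv2.imwrite(f"pics/{n}0.png",im[:,:,::-1]);np.savez(f"pics/{n}0.npz",im=im,d=d)
    p=optics.camera_params(n);print(n,np.round(p["mtx"],1).tolist(),np.round(p["extrinsics"],3).tolist())
print(optics.camera_params("wrist"))
E
```

```text
pics
{'t': np.float64(0.0), 'q': array([-1.422,  0.053,  1.614, -0.   ,  1.476, -0.119]), 'dq': array([ 0.001, -0.   , -0.   , -0.001,  0.   , -0.001]), 'effort': array([-1.0000e-03, -3.9368e+01, -3.7018e+01, -0.0000e+00,  7.0000e-03,
        0.0000e+00]), 'tool_pos': array([ 0.165, -0.602,  0.23 ]), 'tool_rot': array([-3.111, -0.419,  0.   ]), 'contact_force': array([0.358, 0.454, 0.916]), 'wrist_torque': array([-0.015, -0.069, -0.019]), 'grip_force': np.float64(0.0), 'opening': np.float64(0.085)} 0.0187
scene [[357.8, 0.0, 257.2], [0.0, 357.8, 195.7], [0.0, 0.0, 1.0]] [[-0.197, 0.706, -0.681, 1.112], [0.98, 0.126, -0.152, 0.144], [-0.021, -0.697, -0.717, 0.617], [0.0, 0.0, 0.0, 1.0]]
top [[478.0, 0.0, 255.0], [0.0, 478.0, 192.4], [0.0, 0.0, 1.0]] [[0.002, -0.993, 0.115, 0.422], [-1.0, -0.0, 0.015, -0.0], [-0.015, -0.115, -0.993, 1.343], [0.0, 0.0, 0.0, 1.0]]
{'mtx': array([[303.74687468,   0.        , 257.1866436 ],
       [  0.        , 303.74687468, 190.33373451],
       [  0.        ,   0.        ,   1.        ]]), 'tool_from_camera': array([[-7.92864493e-04, -9.51427678e-01, -3.07871312e-01,
         7.88516928e-02],
       [ 9.99999663e-01, -6.89413382e-04, -4.44787313e-04,
        -4.96283656e-04],
       [ 2.10932358e-04, -3.07871561e-01,  9.51427905e-01,
        -1.42363934e-01],
       [ 0.00000000e+00,  0.00000000e+00,  0.00000000e+00,
         1.00000000e+00]])}
```

View pics/scene0.png

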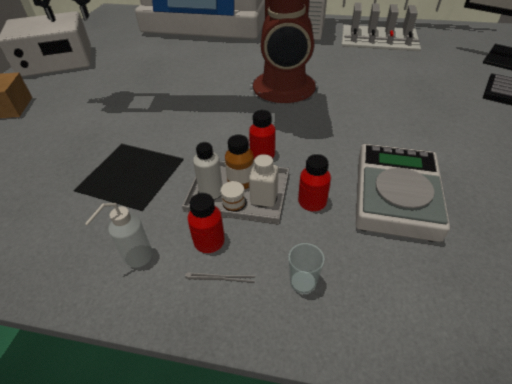

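View pics/top0.png

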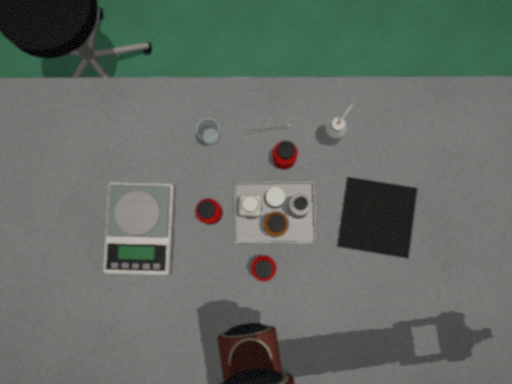

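Both views agree. The amber bottle is at top (276,224), the square white one at (250,205), the slim one at (300,205) and the jar at (275,197). The red look-alikes are at (209,210), (286,154) and (263,268). The mat is at (378,217), on the robot's right, and the balance pan is at (137,212), on its left.

```bash
cat > h.py <<'E'
import numpy as np,cv2
from station import ctrl,optics
from scipy.spatial.transform import Rotation as R
def ext(n):
    p=optics.camera_params(n)
    if n!="wrist": return p["mtx"],p["extrinsics"]
    o=ctrl.get_obs();T=np.eye(4);T[:3,:3]=R.from_rotvec(o["tool_rot"]).as_matrix();T[:3,3]=o["tool_pos"]
    return p["mtx"],T@p["tool_from_camera"]
def cloud(d,K,E):
    v,u=np.indices(d.shape);P=np.stack([(u-K[0,2])/K[0,0]*d,(v-K[1,2])/K[1,1]*d,d],-1)
    return P@E[:3,:3].T+E[:3,3]
def ray(u,v,z,K,E):
    r=E[:3,:3]@np.array([(u-K[0,2])/K[0,0],(v-K[1,2])/K[1,1],1]);return (E[:3,3]+r*(z-E[2,3])/r[2])
def proj(p,K,E):
    c=E[:3,:3].T@(np.array(p)-E[:3,3]);c=K@c;return c[:2]/c[2]
E
python3 - <<'E'
from h import *
f=np.load("pics/top0.npz");im,d=f["im"],f["d"];K,E=ext("top");P=cloud(d,K,E)
# caps: top-plane pixels in a window; disc centre by min enclosing circle, cast on known plane
def disc(name,u,v,z,w=12,dz=.006):
    m=np.zeros(d.shape,np.uint8);s=np.s_[v-w:v+w,u-w:u+w]
    m[s]=(abs(P[s][...,2]-z)<dz)
    n,l,st,c=cv2.connectedComponentsWithStats(m)
    i=1+np.argmax(st[1:,4]);pt=np.argwhere(l==i)[:,::-1].astype(np.float32)
    (cu,cv_),r=cv2.minEnclosingCircle(pt);med=np.median(P[l==i][:,2])
    print(name,"px",np.round([cu,cv_],1),"zmed %.3f"%med,"xy",np.round(ray(cu,cv_,z,K,E),4),"mean",np.round(P[l==i].mean(0),4),"rad mm %.1f"%(r*np.median(d[l==i])/K[0,0]*1000))
print("zs",[round(float(P[v,u,2]),3) for u,v in((276,224),(250,205),(301,203),(275,197),(137,212),(378,217))])
disc("round",276,224,.129);disc("square",250,205,.122,9);disc("slim",300,203,.142);disc("jar",275,197,.05);disc("pan",137,212,.078,28)
for n,u,v,z in(("redA",209,210,.125),("redB",286,152,.125),("redC",263,268,.125)):disc(n,u,v,z,14)
g=im.max(2)
m=((g<35)&(np.indices(d.shape)[1]>320)&(np.indices(d.shape)[1]<430)&(np.indices(d.shape)[0]>160)&(np.indices(d.shape)[0]<270)).astype(np.uint8)
c=max(cv2.findContours(m,0,2)[0],key=cv2.contourArea);r=cv2.minAreaRect(c);b=cv2.boxPoints(r)
q=np.array([ray(*p,.004,K,E)[:2] for p in b]);print("mat",q.round(3).tolist(),q.mean(0),np.linalg.norm(np.diff(q,axis=0),axis=1))
m=((abs(P[...,2]-.02)<.004)&(np.indices(d.shape)[1]>225)&(np.indices(d.shape)[1]<325)&(np.indices(d.shape)[0]>175)&(np.indices(d.shape)[0]<250)).astype(np.uint8)
c=np.vstack(cv2.findContours(m,0,2)[0]);b=cv2.boxPoints(cv2.minAreaRect(c));q=np.array([ray(*p,.02,K,E)[:2] for p in b]);print("tray",q.round(3).tolist(),q.mean(0),np.linalg.norm(np.diff(q,axis=0),axis=1))
s=im[175:250,225:325][:,:,::-1];cv2.imwrite("pics/crop.png",cv2.resize(s,None,fx=6,fy=6,interpolation=cv2.INTER_CUBIC))
E
```

```text
zs [0.127, 0.12, 0.143, 0.046, 0.081, 0.002]
round px [276.  222.9] zmed 0.128 xy [ 0.4848 -0.0356  0.129 ] mean [ 0.4852 -0.0354  0.1285] rad mm 23.7
square px [249.1 203.5] zmed 0.122 xy [0.5348 0.033  0.122 ] mean [0.535  0.0328 0.1215] rad mm 20.7
slim px [300.7 202.7] zmed 0.142 xy [ 0.5351 -0.0976  0.142 ] mean [ 0.5354 -0.0973  0.1417] rad mm 17.3
jar px [274.6 196.3] zmed 0.049 xy [ 0.561  -0.0345  0.05  ] mean [ 0.5617 -0.0347  0.0495] rad mm 27.1
pan px [135.8 212.1] zmed 0.078 xy [0.5158 0.3356 0.078 ] mean [0.5149 0.3346 0.0778] rad mm 60.5
redA px [205.3 209.2] zmed 0.125 xy [0.5197 0.1449 0.125 ] mean [0.5201 0.1453 0.1248] rad mm 23.8
redB px [285.2 149.4] zmed 0.124 xy [ 0.6752 -0.0602  0.125 ] mean [ 0.6756 -0.0607  0.1243] rad mm 23.3
redC px [263. 269.] zmed 0.125 xy [ 0.3689 -0.0027  0.125 ] mean [ 0.3691 -0.0022  0.1248] rad mm 23.9
mat [[0.426, -0.214], [0.616, -0.243], [0.59, -0.432], [0.401, -0.399]] [ 0.50850579 -0.32208316] [0.19226877 0.19019255 0.1915274 ]
tray [[0.605, 0.078], [0.604, -0.148], [0.435, -0.146], [0.435, 0.077]] [ 0.519793   -0.03468426] [0.22605029 0.16918682 0.2227565 ]
```

View pics/crop.png

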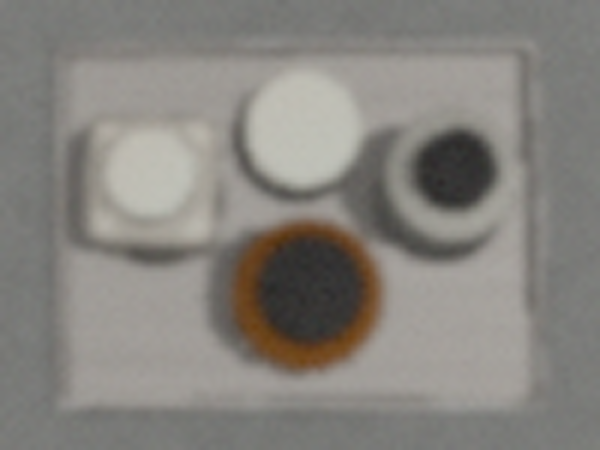

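The close crop confirms the choice: the amber, black-capped bottle in the tray is at crop (310,295), with square at (150,180), slim at (455,170) and jar at (302,130). All measured points agree with the tray marks to within 3 mm, and their heights and radii also match. Order is slim, round, square, so no bottle has to cross another. I'll start by turning the tool square to the world axes and going above slim.

```bash
python3 -m handwheel '[{"roll":0.089},{"roll":0.089},{"roll":0.0897},{"tx":23,"ty":-31.5},{"tx":23,"ty":-31.5},{"tx":23,"ty":-31.5},{"tx":23,"ty":-31.5},{"tx":23,"ty":-31.5},{"tx":23,"ty":-31.5},{"tx":23,"ty":-31.5},{"tx":23,"ty":-31.5},{"tx":23,"ty":-31.5}]' 65
python3 -m handwheel '[{"tx":23,"ty":-31.5},{"tx":23,"ty":-31.5},{"tx":23,"ty":-31.5},{"tx":23,"ty":-31.5},{"tx":23,"ty":-31.5},{"tx":23,"ty":-31.5},{"tx":23,"ty":-31.5},{},{}]'
```

```text
$[0]: bad value
$[0]: bad value
```

```bash
python3 -m handwheel '[{"tx":0,"ty":0,"tz":0,"roll":0.089},{"tx":0,"ty":0,"tz":0,"roll":0.089},{"tx":0,"ty":0,"tz":0,"roll":0.09}]' 65; python3 -m handwheel '[{"tx":10,"roll":0}]'; python3 -c "
from h import *
o=ctrl.get_obs();print(o['t'],o['tool_pos'],o['tool_rot'],o['opening'])"
```

```text
t: 0.35
tool_pos: [0.1653, -0.6023, 0.2305]
tool_rot: [-3.14, 0.007, 0.0]
contact_force: [0.1, -0.0, -0.5]
opening: 0.0651
grip_force: 0.0
0.35 [ 0.1653171  -0.60231005  0.23049571] [-3.14026601e+00  7.20004075e-03  3.17789146e-04] 0.06512096875738874$[0]: bad value
```

Every row needs all four keys.

```bash
python3 -m handwheel '[{"tx":23,"ty":-31.5,"tz":0,"roll":0},{"tx":23,"ty":-31.5,"tz":0,"roll":0},{"tx":23,"ty":-31.5,"tz":0,"roll":0},{"tx":23,"ty":-31.5,"tz":0,"roll":0},{"tx":23,"ty":-31.5,"tz":0,"roll":0},{"tx":23,"ty":-31.5,"tz":0,"roll":0},{"tx":23,"ty":-31.5,"tz":0,"roll":0},{"tx":23,"ty":-31.5,"tz":0,"roll":0},{"tx":23,"ty":-31.5,"tz":0,"roll":0}]' 65
python3 -m handwheel '[{"tx":23,"ty":-31.5,"tz":0,"roll":0},{"tx":23,"ty":-31.5,"tz":0,"roll":0},{"tx":23,"ty":-31.5,"tz":0,"roll":0},{"tx":23,"ty":-31.5,"tz":0,"roll":0},{"tx":23,"ty":-31.5,"tz":0,"roll":0},{"tx":23,"ty":-31.5,"tz":0,"roll":0},{"tx":23,"ty":-31.5,"tz":0,"roll":0},{"tx":0,"ty":0,"tz":0,"roll":0},{"tx":0,"ty":0,"tz":0,"roll":0},{"tx":0,"ty":0,"tz":0,"roll":0}]'
python3 - <<'E'
from h import *
K,E=ext("wrist");im,d=optics.get_image("wrist");P=cloud(d,K,E)
cv2.imwrite("pics/w1.png",im[:,:,::-1])
for n,c,z in(("slim",(.535,-.0975),.142),("round",(.485,-.0355),.129),("sq",(.535,.033),.122)):
    m=(abs(P[...,2]-z)<.005)&(np.hypot(P[...,0]-c[0],P[...,1]-c[1])<.03)&(d>0)
    if m.sum()>20:
        (u,v),r=cv2.minEnclosingCircle(np.argwhere(m)[:,::-1].astype(np.float32));print(n,m.sum(),u,v,ray(u,v,z,K,E),P[m].mean(0))
E
```

```text
t: 1.1
tool_pos: [0.373, -0.3173, 0.2309]
tool_rot: [-3.141, 0.001, 0.0]
contact_force: [1.1, 0.2, -0.1]
opening: 0.0647
grip_force: 0.0
t: 1.93
tool_pos: [0.5331, -0.0987, 0.2307]
tool_rot: [3.142, 0.001, -0.002]
contact_force: [0.5, -1.2, 0.3]
opening: 0.0651
grip_force: 0.0
slim 1367 257.5 189.0 [ 0.53806768 -0.09838807  0.142     ] [ 0.53776344 -0.09850214  0.14149212]
round 1515 189.240966796875 236.7469940185547 [ 0.48936156 -0.03772299  0.129     ] [ 0.49134719 -0.03869119  0.1284792 ]
sq 1668 108.73456573486328 181.9197540283203 [0.53810386 0.0297183  0.122     ] [0.53733946 0.03064667 0.12153601]
```

View pics/w1.png

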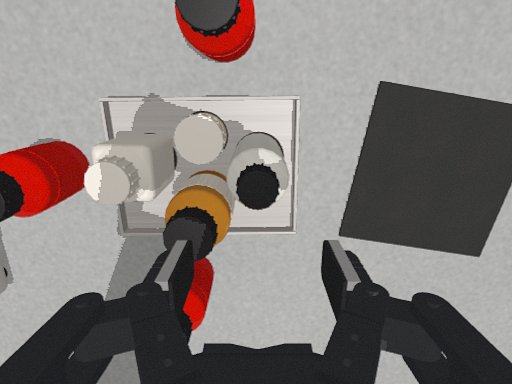

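The wrist view shows slim's cap at (257,186), between the open fingers and clear of round's cap at (190,235). The wrist and top estimates agree to within 3 mm, so I'll descend on slim and grip.

```bash
python3 -m handwheel '[{"tx":3,"ty":-1,"tz":20,"roll":0},{"tx":0,"ty":0,"tz":30,"roll":0},{"tx":0,"ty":0,"tz":30,"roll":0},{"tx":0,"ty":0,"tz":25,"roll":0},{"tx":0,"ty":0,"tz":12,"roll":0},{"tx":0,"ty":0,"tz":0,"roll":0},{"tx":0,"ty":0,"tz":0,"roll":0}]' 65
python3 -m handwheel '[{"tx":0,"ty":0,"tz":0,"roll":0},{"tx":0,"ty":0,"tz":0,"roll":0},{"tx":0,"ty":0,"tz":0,"roll":0},{"tx":0,"ty":0,"tz":0,"roll":0},{"tx":0,"ty":0,"tz":0,"roll":0},{"tx":0,"ty":0,"tz":0,"roll":0},{"tx":0,"ty":0,"tz":0,"roll":0},{"tx":0,"ty":0,"tz":0,"roll":0}]' 20 40
```

```text
t: 2.57
tool_pos: [0.5362, -0.0986, 0.1145]
tool_rot: [-3.142, 0.003, 0.001]
contact_force: [-0.4, 0.4, -0.7]
opening: 0.0651
grip_force: 0.0
t: 3.23
tool_pos: [0.538, -0.0984, 0.1168]
tool_rot: [3.14, -0.0, 0.006]
contact_force: [-0.4, -1.1, 5.9]
opening: 0.0329
grip_force: 40.2
```

```bash
python3 -m handwheel '[{"tx":0,"ty":0,"tz":-10,"roll":0},{"tx":0,"ty":0,"tz":-25,"roll":0},{"tx":0,"ty":0,"tz":-25,"roll":0},{"tx":0,"ty":0,"tz":0,"roll":0}]'
python3 -m handwheel '[{"tx":0,"ty":10,"tz":0,"roll":0},{"tx":1,"ty":20,"tz":0,"roll":0},{"tx":2,"ty":35,"tz":0,"roll":0},{"tx":2,"ty":35,"tz":0,"roll":0},{"tx":2,"ty":35,"tz":0,"roll":0},{"tx":2,"ty":35,"tz":0,"roll":0},{"tx":2,"ty":35,"tz":0,"roll":0},{"tx":2,"ty":35,"tz":0,"roll":0},{"tx":1,"ty":25,"tz":0,"roll":0},{"tx":1,"ty":15,"tz":0,"roll":0},{"tx":0,"ty":0,"tz":0,"roll":0},{"tx":0,"ty":0,"tz":0,"roll":0}]'
python3 -m handwheel '[{"tx":0,"ty":0,"tz":20,"roll":0},{"tx":0,"ty":0,"tz":20,"roll":0},{"tx":0,"ty":0,"tz":10,"roll":0},{"tx":0,"ty":0,"tz":5,"roll":0},{"tx":0,"ty":0,"tz":3,"roll":0},{"tx":0,"ty":0,"tz":0,"roll":0},{"tx":0,"ty":0,"tz":0,"roll":0}]'
```

```text
t: 3.57
tool_pos: [0.5392, -0.0984, 0.18]
tool_rot: [3.139, 0.0, 0.013]
contact_force: [1.7, -0.6, -0.5]
opening: 0.0327
grip_force: 40.4
t: 4.57
tool_pos: [0.5505, -0.3776, 0.1722]
tool_rot: [-3.139, 0.002, 0.004]
contact_force: [0.2, -0.1, -2.7]
opening: 0.0325
grip_force: 40.5
t: 5.15
tool_pos: [0.5519, -0.3775, 0.117]
tool_rot: [3.141, 0.001, 0.001]
contact_force: [0.3, 0.5, -2.6]
opening: 0.033
grip_force: 40.5
```

```bash
python3 -m handwheel '[{"tx":0,"ty":0,"tz":1,"roll":0},{"tx":0,"ty":0,"tz":1,"roll":0},{"tx":0,"ty":0,"tz":0.5,"roll":0},{"tx":0,"ty":0,"tz":0,"roll":0},{"tx":0,"ty":0,"tz":0,"roll":0},{"tx":0,"ty":0,"tz":0,"roll":0}]'
```

```text
t: 5.65
tool_pos: [0.5524, -0.3779, 0.1169]
tool_rot: [3.141, -0.0, 0.004]
contact_force: [-2.5, 3.6, 8.3]
opening: 0.0328
grip_force: 41.6
```

```bash
python3 -m handwheel '[{"tx":0,"ty":0,"tz":0,"roll":0},{"tx":0,"ty":0,"tz":0,"roll":0},{"tx":0,"ty":0,"tz":0,"roll":0},{"tx":0,"ty":0,"tz":0,"roll":0},{"tx":0,"ty":0,"tz":0,"roll":0},{"tx":0,"ty":0,"tz":-10,"roll":0},{"tx":0,"ty":0,"tz":-20,"roll":0},{"tx":0,"ty":0,"tz":-30,"roll":0},{"tx":0,"ty":0,"tz":-30,"roll":0},{"tx":0,"ty":0,"tz":-20,"roll":0},{"tx":0,"ty":0,"tz":0,"roll":0}]' 66
python3 -m handwheel '[{"tx":-6.4,"ty":-34,"tz":0,"roll":0},{"tx":-6.4,"ty":-34,"tz":0,"roll":0},{"tx":-6.4,"ty":-34,"tz":0,"roll":0},{"tx":-6.4,"ty":-34,"tz":0,"roll":0},{"tx":-6.4,"ty":-34,"tz":0,"roll":0},{"tx":-6.4,"ty":-34,"tz":0,"roll":0},{"tx":-6.4,"ty":-34,"tz":0,"roll":0},{"tx":-6.4,"ty":-34,"tz":0,"roll":0},{"tx":-6.4,"ty":-34,"tz":0,"roll":0},{"tx":-6.4,"ty":-34,"tz":0,"roll":0},{"tx":0,"ty":0,"tz":0,"roll":0},{"tx":0,"ty":0,"tz":0,"roll":0}]'
cat > look.py <<'E'
import sys;from h import *
def look(n,items):
    K,E=ext(n);im,d=optics.get_image(n);P=cloud(d,K,E)
    for nm,c,z in items:
        m=(abs(P[...,2]-z)<.005)&(np.hypot(P[...,0]-c[0],P[...,1]-c[1])<.032)&(d>0)
        if m.sum()>20:
            l,s=cv2.connectedComponentsWithStats(m.astype(np.uint8))[1:3];m=l==1+np.argmax(s[1:,4])
            (u,v),r=cv2.minEnclosingCircle(np.argwhere(m)[:,::-1].astype(np.float32));print(n,nm,m.sum(),ray(u,v,z,K,E)[:2].round(4),P[m].mean(0).round(4),"r %.1f"%(r*np.median(d[m])/K[0,0]*1000))
        else: print(n,nm,"not seen")
    return im
E
python3 - <<'E'
from look import *
it=[("round",(.485,-.0355),.129),("sq",(.535,.033),.122),("jar",(.561,-.035),.05),("slimMat",(.551,-.378),.142)]
look("wrist",it);cv2.imwrite("pics/t1.png",look("top",it)[:,:,::-1])
E
```

```text
t: 6.57
tool_pos: [0.5538, -0.3798, 0.2318]
tool_rot: [3.134, -0.0, 0.014]
contact_force: [1.1, -0.0, 2.0]
opening: 0.0659
grip_force: 0.0
t: 7.57
tool_pos: [0.4871, -0.0365, 0.2236]
tool_rot: [3.141, 0.005, -0.0]
contact_force: [0.8, -0.0, -0.6]
opening: 0.066
grip_force: 0.0
wrist round 2327 [ 0.4885 -0.0365] [ 0.4874 -0.0364  0.1286] r 23.3
wrist sq 2021 [0.5373 0.031 ] [0.5368 0.0312 0.1216] r 21.6
wrist jar 2303 [ 0.5639 -0.0356] [ 0.5636 -0.0357  0.0497] r 28.0
wrist slimMat not seen
top round not seen
top sq 40 [0.5361 0.0421] [0.5374 0.0464 0.1214] r 15.9
top jar not seen
top slimMat 144 [ 0.5495 -0.3751] [ 0.5495 -0.3762  0.1416] r 18.1
```

Slim stands upright on the mat, since its cap height reads correctly. The gripper is centred over round.

```bash
python3 -m handwheel '[{"tx":0,"ty":0,"tz":20,"roll":0},{"tx":0,"ty":0,"tz":30,"roll":0},{"tx":0,"ty":0,"tz":30,"roll":0},{"tx":0,"ty":0,"tz":25,"roll":0},{"tx":0,"ty":0,"tz":14,"roll":0},{"tx":0,"ty":0,"tz":0,"roll":0},{"tx":0,"ty":0,"tz":0,"roll":0}]'
python3 -m handwheel '[{"tx":0,"ty":0,"tz":0,"roll":0},{"tx":0,"ty":0,"tz":0,"roll":0},{"tx":0,"ty":0,"tz":0,"roll":0},{"tx":0,"ty":0,"tz":0,"roll":0},{"tx":0,"ty":0,"tz":0,"roll":0},{"tx":0,"ty":0,"tz":0,"roll":0},{"tx":0,"ty":0,"tz":0,"roll":0}]' 30 40
python3 -m handwheel '[{"tx":0,"ty":0,"tz":-10,"roll":0},{"tx":0,"ty":0,"tz":-25,"roll":0},{"tx":0,"ty":0,"tz":-25,"roll":0},{"tx":0,"ty":0,"tz":0,"roll":0},{"tx":0,"ty":0,"tz":0,"roll":0}]'
```

```text
t: 8.25
tool_pos: [0.4871, -0.0388, 0.104]
tool_rot: [-3.141, 0.003, 0.003]
contact_force: [0.1, -0.2, 0.7]
opening: 0.0661
grip_force: 0.0
t: 8.83
tool_pos: [0.4889, -0.0382, 0.1069]
tool_rot: [3.14, 0.0, 0.006]
contact_force: [-0.3, -0.1, 5.9]
opening: 0.0446
grip_force: 41.7
t: 9.25
tool_pos: [0.4881, -0.0378, 0.166]
tool_rot: [3.141, -0.0, 0.004]
contact_force: [0.1, 0.3, -3.8]
opening: 0.0445
grip_force: 42.0
```

```bash
python3 -m handwheel '[{"tx":-1,"ty":10,"tz":0,"roll":0},{"tx":-3,"ty":20,"tz":0,"roll":0},{"tx":-4,"ty":35,"tz":0,"roll":0},{"tx":-4,"ty":35,"tz":0,"roll":0},{"tx":-4,"ty":35,"tz":0,"roll":0},{"tx":-4,"ty":35,"tz":0,"roll":0},{"tx":-4,"ty":35,"tz":0,"roll":0},{"tx":-4,"ty":35,"tz":0,"roll":0},{"tx":-3,"ty":22,"tz":0,"roll":0},{"tx":-2,"ty":14,"tz":0,"roll":0},{"tx":0,"ty":0,"tz":0,"roll":0},{"tx":0,"ty":0,"tz":0,"roll":0}]'
python3 -m handwheel '[{"tx":0,"ty":0,"tz":20,"roll":0},{"tx":0,"ty":0,"tz":20,"roll":0},{"tx":0,"ty":0,"tz":10,"roll":0},{"tx":0,"ty":0,"tz":5,"roll":0},{"tx":0,"ty":0,"tz":2,"roll":0},{"tx":0,"ty":0,"tz":1,"roll":0},{"tx":0,"ty":0,"tz":1,"roll":0},{"tx":0,"ty":0,"tz":1,"roll":0},{"tx":0,"ty":0,"tz":0,"roll":0},{"tx":0,"ty":0,"tz":0,"roll":0},{"tx":0,"ty":0,"tz":0,"roll":0}]'
```

```text
t: 10.25
tool_pos: [0.4534, -0.3133, 0.163]
tool_rot: [-3.139, 0.002, 0.004]
contact_force: [-1.2, -0.2, -2.6]
opening: 0.0449
grip_force: 42.1
t: 11.17
tool_pos: [0.4554, -0.3138, 0.107]
tool_rot: [3.142, -0.0, 0.003]
contact_force: [-1.3, 4.8, 6.3]
opening: 0.0447
grip_force: 43.1
```

```bash
python3 -m handwheel '[{"tx":0,"ty":0,"tz":0,"roll":0},{"tx":0,"ty":0,"tz":0,"roll":0},{"tx":0,"ty":0,"tz":0,"roll":0},{"tx":0,"ty":0,"tz":0,"roll":0},{"tx":0,"ty":0,"tz":0,"roll":0},{"tx":0,"ty":0,"tz":-10,"roll":0},{"tx":0,"ty":0,"tz":-20,"roll":0},{"tx":0,"ty":0,"tz":-30,"roll":0},{"tx":0,"ty":0,"tz":-30,"roll":0},{"tx":0,"ty":0,"tz":-20,"roll":0},{"tx":0,"ty":0,"tz":0,"roll":0}]' 66
python3 -m handwheel '[{"tx":8.2,"ty":-34.5,"tz":0,"roll":0},{"tx":8.2,"ty":-34.5,"tz":0,"roll":0},{"tx":8.2,"ty":-34.5,"tz":0,"roll":0},{"tx":8.2,"ty":-34.5,"tz":0,"roll":0},{"tx":8.2,"ty":-34.5,"tz":0,"roll":0},{"tx":8.2,"ty":-34.5,"tz":0,"roll":0},{"tx":8.2,"ty":-34.5,"tz":0,"roll":0},{"tx":8.2,"ty":-34.5,"tz":0,"roll":0},{"tx":8.2,"ty":-34.5,"tz":0,"roll":0},{"tx":8.2,"ty":-34.5,"tz":0,"roll":0},{"tx":0,"ty":0,"tz":0,"roll":0},{"tx":0,"ty":0,"tz":0,"roll":0}]'
python3 - <<'E'
from look import *
look("wrist",[("sq",(.537,.032),.122),("jar",(.562,-.035),.05)])
look("top",[("slimMat",(.551,-.378),.142),("roundMat",(.455,-.314),.129)])
E
```

```text
t: 12.08
tool_pos: [0.4568, -0.3159, 0.222]
tool_rot: [3.134, -0.0, 0.013]
contact_force: [0.4, -0.5, 1.9]
opening: 0.0663
grip_force: 0.0
t: 13.08
tool_pos: [0.5363, 0.0327, 0.2143]
tool_rot: [3.141, 0.005, -0.002]
contact_force: [-0.5, -1.1, -0.0]
opening: 0.0653
grip_force: 0.0
wrist sq 1803 [0.5384 0.0318] [0.5374 0.032  0.1215] r 20.4
wrist jar 2119 [ 0.5651 -0.034 ] [ 0.5639 -0.0351  0.0496] r 27.9
top slimMat 147 [ 0.5495 -0.3761] [ 0.5492 -0.3765  0.1416] r 18.0
top roundMat 261 [ 0.4515 -0.3097] [ 0.4512 -0.31    0.1288] r 23.6
```

```bash
python3 -m handwheel '[{"tx":1,"ty":1,"tz":20,"roll":0},{"tx":0,"ty":0,"tz":30,"roll":0},{"tx":0,"ty":0,"tz":30,"roll":0},{"tx":0,"ty":0,"tz":25,"roll":0},{"tx":0,"ty":0,"tz":11,"roll":0},{"tx":0,"ty":0,"tz":0,"roll":0},{"tx":0,"ty":0,"tz":0,"roll":0}]'
python3 -m handwheel '[{"tx":0,"ty":0,"tz":0,"roll":0},{"tx":0,"ty":0,"tz":0,"roll":0},{"tx":0,"ty":0,"tz":0,"roll":0},{"tx":0,"ty":0,"tz":0,"roll":0},{"tx":0,"ty":0,"tz":0,"roll":0},{"tx":0,"ty":0,"tz":0,"roll":0},{"tx":0,"ty":0,"tz":0,"roll":0}]' 25 40
python3 -m handwheel '[{"tx":0,"ty":0,"tz":-10,"roll":0},{"tx":0,"ty":0,"tz":-25,"roll":0},{"tx":0,"ty":0,"tz":-35,"roll":0},{"tx":0,"ty":0,"tz":0,"roll":0},{"tx":0,"ty":0,"tz":0,"roll":0}]'
```

```text
t: 13.77
tool_pos: [0.5375, 0.0293, 0.0991]
tool_rot: [3.142, -0.003, -0.0]
contact_force: [0.2, 0.3, 0.4]
opening: 0.0662
grip_force: 0.0
t: 14.35
tool_pos: [0.5392, 0.0302, 0.1014]
tool_rot: [3.141, 0.0, 0.007]
contact_force: [-0.2, 0.3, 6.0]
opening: 0.0387
grip_force: 40.5
t: 14.77
tool_pos: [0.5391, 0.0301, 0.1719]
tool_rot: [3.141, -0.0, 0.009]
contact_force: [0.2, 0.6, -3.3]
opening: 0.0388
grip_force: 40.9
```

```bash
python3 -m handwheel '[{"tx":1,"ty":10,"tz":0,"roll":0},{"tx":2,"ty":23,"tz":0,"roll":0},{"tx":3,"ty":37,"tz":0,"roll":0},{"tx":3,"ty":37,"tz":0,"roll":0},{"tx":3,"ty":37,"tz":0,"roll":0},{"tx":3,"ty":37,"tz":0,"roll":0},{"tx":3,"ty":37,"tz":0,"roll":0},{"tx":3,"ty":37,"tz":0,"roll":0},{"tx":3,"ty":30,"tz":0,"roll":0},{"tx":2,"ty":17,"tz":0,"roll":0},{"tx":1,"ty":10,"tz":0,"roll":0},{"tx":0,"ty":0,"tz":0,"roll":0}]'
python3 -m handwheel '[{"tx":0,"ty":0,"tz":20,"roll":0},{"tx":0,"ty":0,"tz":30,"roll":0},{"tx":0,"ty":0,"tz":10,"roll":0},{"tx":0,"ty":0,"tz":5,"roll":0},{"tx":0,"ty":0,"tz":2,"roll":0},{"tx":0,"ty":0,"tz":1,"roll":0},{"tx":0,"ty":0,"tz":1,"roll":0},{"tx":0,"ty":0,"tz":1,"roll":0},{"tx":0,"ty":0,"tz":0,"roll":0},{"tx":0,"ty":0,"tz":0,"roll":0},{"tx":0,"ty":0,"tz":0,"roll":0}]'
```

```text
t: 15.77
tool_pos: [0.5636, -0.2831, 0.1671]
tool_rot: [-3.14, 0.004, 0.004]
contact_force: [-0.6, -0.1, -2.4]
opening: 0.0387
grip_force: 41.0
t: 16.68
tool_pos: [0.5655, -0.281, 0.1017]
tool_rot: [-3.141, -0.001, -0.003]
contact_force: [-2.6, 4.3, 7.9]
opening: 0.0385
grip_force: 42.2
```

```bash
python3 -m handwheel '[{"tx":0,"ty":0,"tz":0,"roll":0},{"tx":0,"ty":0,"tz":0,"roll":0},{"tx":0,"ty":0,"tz":0,"roll":0},{"tx":0,"ty":0,"tz":0,"roll":0},{"tx":0,"ty":0,"tz":0,"roll":0},{"tx":0,"ty":0,"tz":-10,"roll":0},{"tx":0,"ty":0,"tz":-20,"roll":0},{"tx":0,"ty":0,"tz":-30,"roll":0},{"tx":0,"ty":0,"tz":-30,"roll":0},{"tx":0,"ty":0,"tz":-20,"roll":0},{"tx":0,"ty":0,"tz":0,"roll":0}]' 64
python3 -m handwheel '[{"tx":-1,"ty":-35,"tz":0,"roll":0},{"tx":0,"ty":-35,"tz":0,"roll":0},{"tx":-1,"ty":-35,"tz":0,"roll":0},{"tx":0,"ty":-35,"tz":0,"roll":0},{"tx":0,"ty":-35,"tz":0,"roll":0},{"tx":0,"ty":-35,"tz":0,"roll":0},{"tx":0,"ty":-35,"tz":0,"roll":0},{"tx":0,"ty":0,"tz":0,"roll":0},{"tx":0,"ty":0,"tz":0,"roll":0},{"tx":0,"ty":0,"tz":0,"roll":0}]' 80
python3 - <<'E'
from look import *
im=look("wrist",[("jar",(.562,-.035),.05)]);cv2.imwrite("pics/w2.png",im[:,:,::-1])
im=look("top",[("slimMat",(.551,-.378),.142),("roundMat",(.455,-.314),.129),("sqMat",(.565,-.281),.122)])
cv2.imwrite("pics/t2.png",im[:,:,::-1])
E
```

```text
t: 17.6
tool_pos: [0.5671, -0.2836, 0.2165]
tool_rot: [3.135, -0.0, 0.015]
contact_force: [0.4, -0.5, 1.1]
opening: 0.064
grip_force: 0.0
t: 18.43
tool_pos: [0.5624, -0.0371, 0.2085]
tool_rot: [3.141, 0.0, -0.001]
contact_force: [0.3, 0.0, -0.3]
opening: 0.0801
grip_force: 0.0
wrist jar 2034 [ 0.5652 -0.0357] [ 0.5643 -0.0357  0.0497] r 26.9
top slimMat 138 [ 0.5495 -0.3761] [ 0.5495 -0.3766  0.1416] r 18.0
top roundMat 258 [ 0.4518 -0.3099] [ 0.4513 -0.3101  0.1287] r 23.4
top sqMat 187 [ 0.5611 -0.2777] [ 0.5613 -0.2777  0.1217] r 20.6
```

View pics/t2.png

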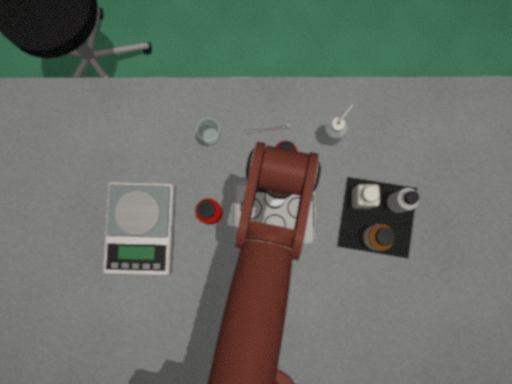

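All three bottles stand on the mat: square at (367,196), slim at (405,199) and round at (378,237). The emptied tray shows its ring marks. Now the jar.

```bash
python3 -m handwheel '[{"tx":1,"ty":-0.5,"tz":20,"roll":0},{"tx":0,"ty":0,"tz":35,"roll":0},{"tx":0,"ty":0,"tz":35,"roll":0},{"tx":0,"ty":0,"tz":35,"roll":0},{"tx":0,"ty":0,"tz":30,"roll":0},{"tx":0,"ty":0,"tz":18,"roll":0},{"tx":0,"ty":0,"tz":10,"roll":0},{"tx":0,"ty":0,"tz":0,"roll":0},{"tx":0,"ty":0,"tz":0,"roll":0}]' 80
python3 -m handwheel '[{"tx":0,"ty":0,"tz":0,"roll":0},{"tx":0,"ty":0,"tz":0,"roll":0},{"tx":0,"ty":0,"tz":0,"roll":0},{"tx":0,"ty":0,"tz":0,"roll":0},{"tx":0,"ty":0,"tz":0,"roll":0},{"tx":0,"ty":0,"tz":0,"roll":0},{"tx":0,"ty":0,"tz":0,"roll":0}]' 40 35
python3 -m handwheel '[{"tx":0,"ty":0,"tz":-10,"roll":0},{"tx":0,"ty":0,"tz":-25,"roll":0},{"tx":0,"ty":0,"tz":-35,"roll":0},{"tx":0,"ty":0,"tz":-35,"roll":0},{"tx":0,"ty":0,"tz":-35,"roll":0},{"tx":0,"ty":0,"tz":-30,"roll":0},{"tx":0,"ty":0,"tz":-10,"roll":0},{"tx":0,"ty":0,"tz":0,"roll":0},{"tx":0,"ty":0,"tz":0,"roll":0}]'
```

```text
t: 19.28
tool_pos: [0.5639, -0.0371, 0.0262]
tool_rot: [3.141, -0.002, 0.0]
contact_force: [0.0, -0.0, -0.4]
opening: 0.0803
grip_force: 0.0
t: 19.87
tool_pos: [0.5654, -0.0367, 0.0282]
tool_rot: [3.141, -0.0, 0.006]
contact_force: [-0.4, -0.5, 6.1]
opening: 0.0517
grip_force: 37.2
t: 20.62
tool_pos: [0.563, -0.0361, 0.2049]
tool_rot: [-3.141, 0.0, 0.001]
contact_force: [-0.2, 0.2, -2.0]
opening: 0.052
grip_force: 37.2
```

```bash
python3 -m handwheel '[{"tx":-2,"ty":-15,"tz":0,"roll":0},{"tx":-4,"ty":-34,"tz":0,"roll":0},{"tx":-4,"ty":-36,"tz":0,"roll":0},{"tx":-4,"ty":-36,"tz":0,"roll":0},{"tx":-4,"ty":-36,"tz":0,"roll":0},{"tx":-5,"ty":-36,"tz":0,"roll":0},{"tx":-5,"ty":-36,"tz":0,"roll":0},{"tx":-5,"ty":-36,"tz":0,"roll":0},{"tx":-4,"ty":-36,"tz":0,"roll":0},{"tx":-4,"ty":-35,"tz":0,"roll":0},{"tx":-2,"ty":-22,"tz":0,"roll":0},{"tx":-1,"ty":-11,"tz":0,"roll":0}]'
python3 -m handwheel '[{"tx":0,"ty":0,"tz":0,"roll":0},{"tx":0,"ty":0,"tz":0,"roll":0},{"tx":0,"ty":0,"tz":0,"roll":0}]'
python3 - <<'E'
from h import *
K,E=ext("wrist");im,d=optics.get_image("wrist");P=cloud(d,K,E);cv2.imwrite("pics/w3.png",im[:,:,::-1])
m=(abs(P[...,2]-.078)<.004)&(np.hypot(P[...,0]-.518,P[...,1]-.334)<.075)
pt=P[m][:,:2].astype(np.float32)*1000
(c,r)=cv2.minEnclosingCircle(pt);print("pan circ",c,r)
h=cv2.convexHull(pt);print("ellipse",cv2.fitEllipse(h))
E
```

```text
t: 21.62
tool_pos: [0.517, 0.3347, 0.2013]
tool_rot: [3.139, 0.004, -0.01]
contact_force: [-0.2, -0.9, -1.8]
opening: 0.0522
grip_force: 37.2
t: 21.87
tool_pos: [0.5194, 0.3312, 0.2043]
tool_rot: [3.14, -0.002, -0.003]
contact_force: [-0.1, 0.5, -1.3]
opening: 0.052
grip_force: 37.2
pan circ (516.5327758789062, 334.3197937011719) 60.00550079345703
ellipse ((516.3572998046875, 334.3167724609375), (118.68016815185547, 119.38786315917969), 11.91530704498291)
```

View pics/w3.png

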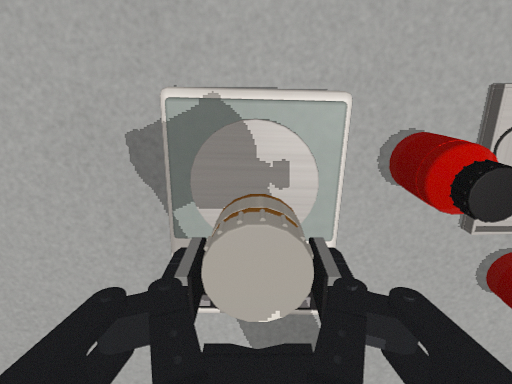

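The jar hangs level over the pan, with its lid at (258,268) and the pan centre at (255,180). The wrist view puts the pan at (0.5165, 0.334), which agrees with the top camera. Lowering slowly.

```bash
python3 -m handwheel '[{"tx":-1,"ty":-1,"tz":15,"roll":0},{"tx":-1,"ty":-1,"tz":25,"roll":0},{"tx":0,"ty":0,"tz":25,"roll":0},{"tx":0,"ty":0,"tz":15,"roll":0},{"tx":0,"ty":0,"tz":7,"roll":0},{"tx":0,"ty":0,"tz":4,"roll":0},{"tx":0,"ty":0,"tz":3,"roll":0},{"tx":0,"ty":0,"tz":2,"roll":0},{"tx":0,"ty":0,"tz":0,"roll":0},{"tx":0,"ty":0,"tz":0,"roll":0}]'
python3 -m handwheel '[{"tx":0,"ty":0,"tz":1,"roll":0},{"tx":0,"ty":0,"tz":1,"roll":0},{"tx":0,"ty":0,"tz":0,"roll":0},{"tx":0,"ty":0,"tz":0,"roll":0}]'
```

```text
t: 22.75
tool_pos: [0.5183, 0.335, 0.111]
tool_rot: [-3.141, 0.0, -0.003]
contact_force: [0.8, -1.1, -1.5]
opening: 0.0516
grip_force: 37.2
t: 23.08
tool_pos: [0.5175, 0.3348, 0.1078]
tool_rot: [-3.142, 0.0, -0.0]
contact_force: [-1.0, 0.1, -1.3]
opening: 0.0516
grip_force: 37.2
```

```bash
python3 -m handwheel '[{"tx":0,"ty":0,"tz":1,"roll":0},{"tx":0,"ty":0,"tz":1,"roll":0},{"tx":0,"ty":0,"tz":1,"roll":0},{"tx":0,"ty":0,"tz":1,"roll":0},{"tx":0,"ty":0,"tz":0,"roll":0},{"tx":0,"ty":0,"tz":0,"roll":0},{"tx":0,"ty":0,"tz":0,"roll":0}]'
```

```text
t: 23.67
tool_pos: [0.5176, 0.3347, 0.1038]
tool_rot: [-3.142, 0.0, -0.0]
contact_force: [0.0, 0.1, -1.4]
opening: 0.0518
grip_force: 37.2
```

```bash
python3 -m handwheel '[{"tx":0,"ty":0,"tz":0.7,"roll":0},{"tx":0,"ty":0,"tz":0.7,"roll":0},{"tx":0,"ty":0,"tz":0.6,"roll":0},{"tx":0,"ty":0,"tz":0,"roll":0},{"tx":0,"ty":0,"tz":0,"roll":0},{"tx":0,"ty":0,"tz":0,"roll":0}]'
python3 -m handwheel '[{"tx":0,"ty":0,"tz":0.5,"roll":0},{"tx":0,"ty":0,"tz":0,"roll":0},{"tx":0,"ty":0,"tz":0,"roll":0}]'
```

```text
t: 24.17
tool_pos: [0.5176, 0.3348, 0.1023]
tool_rot: [-3.142, 0.0, -0.0]
contact_force: [-2.0, -1.3, 2.5]
opening: 0.0517
grip_force: 37.5
t: 24.42
tool_pos: [0.5176, 0.3348, 0.1023]
tool_rot: [3.142, -0.0, 0.0]
contact_force: [-4.1, -1.3, 6.2]
opening: 0.0518
grip_force: 37.8
```

```bash
python3 -m handwheel '[{"tx":0,"ty":0,"tz":-0.5,"roll":0},{"tx":0,"ty":0,"tz":0,"roll":0},{"tx":0,"ty":0,"tz":0,"roll":0},{"tx":0,"ty":0,"tz":0,"roll":0},{"tx":0,"ty":0,"tz":0,"roll":0},{"tx":0,"ty":0,"tz":0,"roll":0},{"tx":0,"ty":0,"tz":-10,"roll":0},{"tx":0,"ty":0,"tz":-20,"roll":0},{"tx":0,"ty":0,"tz":-30,"roll":0},{"tx":0,"ty":0,"tz":-30,"roll":0},{"tx":0,"ty":0,"tz":-20,"roll":0},{"tx":0,"ty":0,"tz":-10,"roll":0}]' 80
python3 -m handwheel '[{"tx":0,"ty":0,"tz":0,"roll":0},{"tx":0,"ty":0,"tz":0,"roll":0}]'
python3 - <<'E'
from look import *
im=look("wrist",[("jar",(.5175,.3345),.124)]);cv2.imwrite("pics/w4.png",im[:,:,::-1])
E
```

```text
t: 25.42
tool_pos: [0.5192, 0.3355, 0.2271]
tool_rot: [-3.138, 0.0, -0.01]
contact_force: [0.2, 0.1, -0.3]
opening: 0.0795
grip_force: 0.0
t: 25.58
tool_pos: [0.5175, 0.3347, 0.2218]
tool_rot: [-3.141, 0.0, -0.0]
contact_force: [0.7, -0.4, -0.8]
opening: 0.0802
grip_force: 0.0
wrist jar 2991 [0.5176 0.3353] [0.517  0.3351 0.1236] r 26.9
```

The jar stands upright within 2 mm of the pan's centre. Going back for square.

```bash
python3 -m handwheel '[{"tx":3,"ty":36,"tz":0,"roll":0},{"tx":3,"ty":36,"tz":0,"roll":0},{"tx":3,"ty":36,"tz":0,"roll":0},{"tx":3,"ty":36,"tz":0,"roll":0},{"tx":3,"ty":36,"tz":0,"roll":0},{"tx":3,"ty":36,"tz":0,"roll":0},{"tx":3,"ty":36,"tz":0,"roll":0},{"tx":3,"ty":36,"tz":0,"roll":0}]' 64
python3 -m handwheel '[{"tx":3,"ty":36,"tz":0,"roll":0},{"tx":3,"ty":36,"tz":0,"roll":0},{"tx":3,"ty":36,"tz":0,"roll":0},{"tx":3,"ty":36,"tz":0,"roll":0},{"tx":3,"ty":36,"tz":0,"roll":0},{"tx":3,"ty":36,"tz":0,"roll":0},{"tx":3,"ty":36,"tz":0,"roll":0},{"tx":3,"ty":36,"tz":0,"roll":0},{"tx":0,"ty":40,"tz":0,"roll":0},{"tx":0,"ty":0,"tz":0,"roll":0},{"tx":0,"ty":0,"tz":0,"roll":0},{"tx":0,"ty":0,"tz":0,"roll":0}]'
python3 - <<'E'
from look import *
look("wrist",[("slimMat",(.551,-.378),.142),("roundMat",(.455,-.314),.129),("sqMat",(.565,-.281),.122)])
E
```

```text
t: 26.3
tool_pos: [0.54, 0.0451, 0.219]
tool_rot: [-3.141, 0.0, 0.007]
contact_force: [0.4, 0.1, 0.9]
opening: 0.0641
grip_force: 0.0
t: 27.3
tool_pos: [0.5646, -0.2806, 0.2195]
tool_rot: [-3.139, 0.001, 0.005]
contact_force: [-0.1, 0.3, 0.4]
opening: 0.0639
grip_force: 0.0
wrist slimMat 1453 [ 0.5526 -0.3763] [ 0.5522 -0.377   0.1414] r 18.2
wrist roundMat 1708 [ 0.4563 -0.3116] [ 0.4549 -0.3116  0.1284] r 23.4
wrist sqMat 1725 [ 0.5645 -0.2794] [ 0.5637 -0.2795  0.1216] r 20.6
```

```bash
python3 -m handwheel '[{"tx":0,"ty":0,"tz":20,"roll":0},{"tx":0,"ty":0,"tz":30,"roll":0},{"tx":0,"ty":0,"tz":30,"roll":0},{"tx":0,"ty":0,"tz":25,"roll":0},{"tx":0,"ty":0,"tz":15,"roll":0},{"tx":0,"ty":0,"tz":0,"roll":0},{"tx":0,"ty":0,"tz":0,"roll":0}]'
python3 -m handwheel '[{"tx":0,"ty":0,"tz":0,"roll":0},{"tx":0,"ty":0,"tz":0,"roll":0},{"tx":0,"ty":0,"tz":0,"roll":0},{"tx":0,"ty":0,"tz":0,"roll":0},{"tx":0,"ty":0,"tz":0,"roll":0},{"tx":0,"ty":0,"tz":0,"roll":0},{"tx":0,"ty":0,"tz":0,"roll":0}]' 25 40
python3 -m handwheel '[{"tx":0,"ty":0,"tz":-10,"roll":0},{"tx":0,"ty":0,"tz":-25,"roll":0},{"tx":0,"ty":0,"tz":-35,"roll":0},{"tx":0,"ty":0,"tz":0,"roll":0},{"tx":0,"ty":0,"tz":0,"roll":0},{"tx":0,"ty":0,"tz":0,"roll":0}]'
```

```text
t: 27.93
tool_pos: [0.5653, -0.2801, 0.1013]
tool_rot: [-3.141, -0.002, 0.002]
contact_force: [0.1, -1.0, 0.1]
opening: 0.0639
grip_force: 0.0
t: 28.52
tool_pos: [0.567, -0.2819, 0.1048]
tool_rot: [3.14, -0.0, 0.006]
contact_force: [-0.6, 2.5, 6.5]
opening: 0.0387
grip_force: 40.5
t: 29.02
tool_pos: [0.565, -0.2812, 0.1714]
tool_rot: [-3.141, 0.001, 0.001]
contact_force: [0.1, 0.2, -2.4]
opening: 0.0386
grip_force: 40.7
```

```bash
python3 -m handwheel '[{"tx":-1,"ty":-10,"tz":0,"roll":0},{"tx":-2,"ty":-22,"tz":0,"roll":0},{"tx":-3,"ty":-37,"tz":0,"roll":0},{"tx":-3,"ty":-37,"tz":0,"roll":0},{"tx":-3,"ty":-37,"tz":0,"roll":0},{"tx":-3,"ty":-37,"tz":0,"roll":0},{"tx":-3,"ty":-37,"tz":0,"roll":0},{"tx":-3,"ty":-37,"tz":0,"roll":0},{"tx":-3,"ty":-30,"tz":0,"roll":0},{"tx":-2,"ty":-17,"tz":0,"roll":0},{"tx":-1,"ty":-10,"tz":0,"roll":0},{"tx":0,"ty":0,"tz":0,"roll":0}]'
python3 -m handwheel '[{"tx":0,"ty":0,"tz":20,"roll":0},{"tx":0,"ty":0,"tz":30,"roll":0},{"tx":0,"ty":0,"tz":10,"roll":0},{"tx":0,"ty":0,"tz":3,"roll":0},{"tx":0,"ty":0,"tz":1,"roll":0},{"tx":0,"ty":0,"tz":1,"roll":0},{"tx":0,"ty":0,"tz":1,"roll":0},{"tx":0,"ty":0,"tz":1,"roll":0},{"tx":0,"ty":0,"tz":0,"roll":0},{"tx":0,"ty":0,"tz":0,"roll":0},{"tx":0,"ty":0,"tz":0,"roll":0}]'
```

```text
t: 30.02
tool_pos: [0.537, 0.0317, 0.1701]
tool_rot: [-3.141, -0.004, 0.005]
contact_force: [0.7, -0.1, -2.4]
opening: 0.0383
grip_force: 41.0
t: 30.93
tool_pos: [0.5387, 0.0297, 0.1052]
tool_rot: [3.142, -0.0, 0.001]
contact_force: [0.2, 0.9, -2.0]
opening: 0.0385
grip_force: 41.0
```

```bash
python3 -m handwheel '[{"tx":0,"ty":0,"tz":0.7,"roll":0},{"tx":0,"ty":0,"tz":0.7,"roll":0},{"tx":0,"ty":0,"tz":0.6,"roll":0},{"tx":0,"ty":0,"tz":0.5,"roll":0},{"tx":0,"ty":0,"tz":0,"roll":0},{"tx":0,"ty":0,"tz":0,"roll":0},{"tx":0,"ty":0,"tz":0,"roll":0}]'
```

```text
t: 31.52
tool_pos: [0.5399, 0.0299, 0.105]
tool_rot: [-3.142, 0.0, -0.005]
contact_force: [-2.2, 1.3, 8.7]
opening: 0.0387
grip_force: 42.1
```

```bash
python3 -m handwheel '[{"tx":0,"ty":0,"tz":0,"roll":0},{"tx":0,"ty":0,"tz":0,"roll":0},{"tx":0,"ty":0,"tz":0,"roll":0},{"tx":0,"ty":0,"tz":0,"roll":0},{"tx":0,"ty":0,"tz":0,"roll":0},{"tx":0,"ty":0,"tz":-10,"roll":0},{"tx":0,"ty":0,"tz":-20,"roll":0},{"tx":0,"ty":0,"tz":-30,"roll":0},{"tx":0,"ty":0,"tz":-30,"roll":0},{"tx":0,"ty":0,"tz":-25,"roll":0},{"tx":0,"ty":0,"tz":0,"roll":0},{"tx":0,"ty":0,"tz":0,"roll":0}]' 66
python3 - <<'E'
from look import *
look("wrist",[("sq",(.537,.032),.122)])
E
python3 -m handwheel '[{"tx":-8.3,"ty":34.3,"tz":0,"roll":0},{"tx":-8.3,"ty":34.3,"tz":0,"roll":0},{"tx":-8.3,"ty":34.3,"tz":0,"roll":0},{"tx":-8.3,"ty":34.3,"tz":0,"roll":0},{"tx":-8.3,"ty":34.3,"tz":0,"roll":0},{"tx":-8.3,"ty":34.3,"tz":0,"roll":0},{"tx":-8.3,"ty":34.3,"tz":0,"roll":0},{"tx":-8.3,"ty":34.3,"tz":0,"roll":0},{"tx":-8.3,"ty":34.3,"tz":0,"roll":0},{"tx":-8.3,"ty":34.3,"tz":0,"roll":0},{"tx":0,"ty":0,"tz":0,"roll":0},{"tx":0,"ty":0,"tz":0,"roll":0}]'
python3 -m handwheel '[{"tx":0,"ty":0,"tz":0,"roll":0}]'
```

```text
t: 32.52
tool_pos: [0.5398, 0.0296, 0.2204]
tool_rot: [3.141, -0.0, 0.008]
contact_force: [0.1, -0.4, -0.8]
opening: 0.0659
grip_force: 0.0
wrist sq 1695 [0.536  0.0324] [0.5355 0.0325 0.1216] r 20.6
t: 33.57
tool_pos: [0.4541, -0.3139, 0.2151]
tool_rot: [-3.139, 0.005, 0.004]
contact_force: [-0.9, 0.5, 0.6]
opening: 0.066
grip_force: 0.0
t: 33.65
tool_pos: [0.4549, -0.3124, 0.2156]
tool_rot: [-3.139, 0.001, 0.003]
contact_force: [0.1, 0.4, -0.3]
opening: 0.0661
grip_force: 0.0
```

```bash
python3 -m handwheel '[{"tx":0,"ty":0.5,"tz":20,"roll":0},{"tx":0,"ty":0,"tz":30,"roll":0},{"tx":0,"ty":0,"tz":30,"roll":0},{"tx":0,"ty":0,"tz":20,"roll":0},{"tx":0,"ty":0,"tz":10,"roll":0},{"tx":0,"ty":0,"tz":0,"roll":0},{"tx":0,"ty":0,"tz":0,"roll":0}]'
python3 -m handwheel '[{"tx":0,"ty":0,"tz":0,"roll":0},{"tx":0,"ty":0,"tz":0,"roll":0},{"tx":0,"ty":0,"tz":0,"roll":0},{"tx":0,"ty":0,"tz":0,"roll":0},{"tx":0,"ty":0,"tz":0,"roll":0},{"tx":0,"ty":0,"tz":0,"roll":0},{"tx":0,"ty":0,"tz":0,"roll":0}]' 30 40
python3 -m handwheel '[{"tx":0,"ty":0,"tz":-10,"roll":0},{"tx":0,"ty":0,"tz":-25,"roll":0},{"tx":0,"ty":0,"tz":-25,"roll":0},{"tx":0,"ty":0,"tz":0,"roll":0},{"tx":0,"ty":0,"tz":0,"roll":0},{"tx":0,"ty":0,"tz":0,"roll":0}]'
```

```text
t: 34.23
tool_pos: [0.4558, -0.3129, 0.1074]
tool_rot: [-3.141, -0.002, 0.0]
contact_force: [-0.1, -0.1, 0.1]
opening: 0.0661
grip_force: 0.0
t: 34.82
tool_pos: [0.4567, -0.3145, 0.1099]
tool_rot: [3.14, -0.0, 0.005]
contact_force: [0.5, 2.7, 7.1]
opening: 0.045
grip_force: 41.1
t: 35.32
tool_pos: [0.4547, -0.3133, 0.166]
tool_rot: [-3.14, 0.001, 0.002]
contact_force: [0.2, 1.7, -3.5]
opening: 0.0445
grip_force: 41.7
```

```bash
python3 -m handwheel '[{"tx":1,"ty":-10,"tz":0,"roll":0},{"tx":3,"ty":-20,"tz":0,"roll":0},{"tx":4,"ty":-35,"tz":0,"roll":0},{"tx":4,"ty":-35,"tz":0,"roll":0},{"tx":4,"ty":-35,"tz":0,"roll":0},{"tx":4,"ty":-35,"tz":0,"roll":0},{"tx":4,"ty":-35,"tz":0,"roll":0},{"tx":4,"ty":-35,"tz":0,"roll":0},{"tx":3,"ty":-22,"tz":0,"roll":0},{"tx":2,"ty":-14,"tz":0,"roll":0},{"tx":0,"ty":0,"tz":0,"roll":0},{"tx":0,"ty":0,"tz":0,"roll":0}]'
python3 -m handwheel '[{"tx":0,"ty":0,"tz":20,"roll":0},{"tx":0,"ty":0,"tz":20,"roll":0},{"tx":0,"ty":0,"tz":10,"roll":0},{"tx":0,"ty":0,"tz":3,"roll":0},{"tx":0,"ty":0,"tz":1,"roll":0},{"tx":0,"ty":0,"tz":1,"roll":0},{"tx":0,"ty":0,"tz":1,"roll":0},{"tx":0,"ty":0,"tz":1,"roll":0},{"tx":0,"ty":0,"tz":0.5,"roll":0},{"tx":0,"ty":0,"tz":0,"roll":0},{"tx":0,"ty":0,"tz":0,"roll":0},{"tx":0,"ty":0,"tz":0,"roll":0}]'
```

```text
t: 36.32
tool_pos: [0.4874, -0.0367, 0.1656]
tool_rot: [-3.141, -0.003, 0.005]
contact_force: [0.6, -0.6, -2.6]
opening: 0.0445
grip_force: 42.1
t: 37.32
tool_pos: [0.4886, -0.0378, 0.1101]
tool_rot: [3.141, -0.0, 0.001]
contact_force: [-0.5, -0.1, -2.7]
opening: 0.0449
grip_force: 42.0
```

```bash
python3 -m handwheel '[{"tx":0,"ty":0,"tz":0.7,"roll":0},{"tx":0,"ty":0,"tz":0.7,"roll":0},{"tx":0,"ty":0,"tz":0.6,"roll":0},{"tx":0,"ty":0,"tz":0,"roll":0},{"tx":0,"ty":0,"tz":0,"roll":0},{"tx":0,"ty":0,"tz":0,"roll":0}]'
```

```text
t: 37.82
tool_pos: [0.4897, -0.0378, 0.1099]
tool_rot: [3.142, -0.0, 0.004]
contact_force: [-0.5, 1.4, 6.1]
opening: 0.0441
grip_force: 43.1
```

```bash
python3 -m handwheel '[{"tx":0,"ty":0,"tz":0,"roll":0},{"tx":0,"ty":0,"tz":0,"roll":0},{"tx":0,"ty":0,"tz":0,"roll":0},{"tx":0,"ty":0,"tz":0,"roll":0},{"tx":0,"ty":0,"tz":0,"roll":0},{"tx":0,"ty":0,"tz":-10,"roll":0},{"tx":0,"ty":0,"tz":-20,"roll":0},{"tx":0,"ty":0,"tz":-30,"roll":0},{"tx":0,"ty":0,"tz":-30,"roll":0},{"tx":0,"ty":0,"tz":-25,"roll":0},{"tx":0,"ty":0,"tz":0,"roll":0},{"tx":0,"ty":0,"tz":0,"roll":0}]' 66
python3 - <<'E'
from look import *
look("wrist",[("sq",(.537,.032),.122),("round",(.488,-.0365),.129)])
E
python3 -m handwheel '[{"tx":6.4,"ty":34,"tz":0,"roll":0},{"tx":6.4,"ty":34,"tz":0,"roll":0},{"tx":6.4,"ty":34,"tz":0,"roll":0},{"tx":6.4,"ty":34,"tz":0,"roll":0},{"tx":6.4,"ty":34,"tz":0,"roll":0},{"tx":6.4,"ty":34,"tz":0,"roll":0},{"tx":6.4,"ty":34,"tz":0,"roll":0},{"tx":6.4,"ty":34,"tz":0,"roll":0},{"tx":6.4,"ty":34,"tz":0,"roll":0},{"tx":6.4,"ty":34,"tz":0,"roll":0},{"tx":0,"ty":0,"tz":0,"roll":0},{"tx":0,"ty":0,"tz":0,"roll":0}]'
python3 -m handwheel '[{"tx":0,"ty":0,"tz":0,"roll":0}]'
```

```text
t: 38.82
tool_pos: [0.4897, -0.0381, 0.2257]
tool_rot: [3.14, -0.0, 0.008]
contact_force: [0.1, 1.0, -0.4]
opening: 0.0658
grip_force: 0.0
wrist sq 1947 [0.5354 0.0311] [0.5349 0.0317 0.1216] r 21.5
wrist round 2269 [ 0.4871 -0.0355] [ 0.4864 -0.0353  0.1286] r 23.5
t: 39.87
tool_pos: [0.5513, -0.3786, 0.2198]
tool_rot: [-3.138, 0.004, 0.006]
contact_force: [0.2, 0.2, 0.5]
opening: 0.0661
grip_force: 0.0
t: 39.95
tool_pos: [0.5517, -0.377, 0.2207]
tool_rot: [-3.139, 0.001, 0.004]
contact_force: [-1.1, 0.3, -0.2]
opening: 0.066
grip_force: 0.0
```

```bash
python3 -m handwheel '[{"tx":0,"ty":0.5,"tz":20,"roll":0},{"tx":0,"ty":0,"tz":30,"roll":0},{"tx":0,"ty":0,"tz":30,"roll":0},{"tx":0,"ty":0,"tz":17,"roll":0},{"tx":0,"ty":0,"tz":6,"roll":0},{"tx":0,"ty":0,"tz":0,"roll":0},{"tx":0,"ty":0,"tz":0,"roll":0}]'
python3 -m handwheel '[{"tx":0,"ty":0,"tz":0,"roll":0},{"tx":0,"ty":0,"tz":0,"roll":0},{"tx":0,"ty":0,"tz":0,"roll":0},{"tx":0,"ty":0,"tz":0,"roll":0},{"tx":0,"ty":0,"tz":0,"roll":0},{"tx":0,"ty":0,"tz":0,"roll":0},{"tx":0,"ty":0,"tz":0,"roll":0},{"tx":0,"ty":0,"tz":0,"roll":0}]' 20 40
python3 -m handwheel '[{"tx":0,"ty":0,"tz":-10,"roll":0},{"tx":0,"ty":0,"tz":-25,"roll":0},{"tx":0,"ty":0,"tz":-25,"roll":0},{"tx":0,"ty":0,"tz":0,"roll":0},{"tx":0,"ty":0,"tz":0,"roll":0},{"tx":0,"ty":0,"tz":0,"roll":0}]'
```

```text
t: 40.53
tool_pos: [0.5528, -0.3777, 0.1206]
tool_rot: [3.141, 0.001, 0.001]
contact_force: [0.8, 0.6, 1.2]
opening: 0.0659
grip_force: 0.0
t: 41.2
tool_pos: [0.5535, -0.379, 0.1222]
tool_rot: [3.14, -0.0, 0.004]
contact_force: [-0.3, 1.6, 6.9]
opening: 0.0325
grip_force: 40.3
t: 41.7
tool_pos: [0.5517, -0.3778, 0.1782]
tool_rot: [-3.14, 0.0, 0.003]
contact_force: [-0.2, -0.3, -3.9]
opening: 0.0324
grip_force: 40.3
```

```bash
python3 -m handwheel '[{"tx":0,"ty":-10,"tz":0,"roll":0},{"tx":-1,"ty":-20,"tz":0,"roll":0},{"tx":-2,"ty":-35,"tz":0,"roll":0},{"tx":-2,"ty":-35,"tz":0,"roll":0},{"tx":-2,"ty":-35,"tz":0,"roll":0},{"tx":-2,"ty":-35,"tz":0,"roll":0},{"tx":-2,"ty":-35,"tz":0,"roll":0},{"tx":-2,"ty":-35,"tz":0,"roll":0},{"tx":-1,"ty":-25,"tz":0,"roll":0},{"tx":-1,"ty":-14,"tz":0,"roll":0},{"tx":0,"ty":0,"tz":0,"roll":0},{"tx":0,"ty":0,"tz":0,"roll":0}]'
python3 -m handwheel '[{"tx":0,"ty":0,"tz":20,"roll":0},{"tx":0,"ty":0,"tz":20,"roll":0},{"tx":0,"ty":0,"tz":10,"roll":0},{"tx":0,"ty":0,"tz":3,"roll":0},{"tx":0,"ty":0,"tz":1,"roll":0},{"tx":0,"ty":0,"tz":1,"roll":0},{"tx":0,"ty":0,"tz":1,"roll":0},{"tx":0,"ty":0,"tz":1,"roll":0},{"tx":0,"ty":0,"tz":0,"roll":0},{"tx":0,"ty":0,"tz":0,"roll":0},{"tx":0,"ty":0,"tz":0,"roll":0}]'
```

```text
t: 42.7
tool_pos: [0.5368, -0.0987, 0.1786]
tool_rot: [3.141, 0.002, -0.003]
contact_force: [-0.2, -0.9, -1.6]
opening: 0.0326
grip_force: 40.5
t: 43.62
tool_pos: [0.5377, -0.0993, 0.1232]
tool_rot: [3.141, -0.0, 0.001]
contact_force: [-0.3, -0.3, -1.7]
opening: 0.0324
grip_force: 40.4
```

```bash
python3 -m handwheel '[{"tx":0,"ty":0,"tz":0.7,"roll":0},{"tx":0,"ty":0,"tz":0.7,"roll":0},{"tx":0,"ty":0,"tz":0.6,"roll":0},{"tx":0,"ty":0,"tz":0.5,"roll":0},{"tx":0,"ty":0,"tz":0,"roll":0},{"tx":0,"ty":0,"tz":0,"roll":0},{"tx":0,"ty":0,"tz":0,"roll":0}]'
```

```text
t: 44.2
tool_pos: [0.5385, -0.0993, 0.1223]
tool_rot: [3.141, -0.0, 0.004]
contact_force: [-1.6, 1.8, 6.5]
opening: 0.0322
grip_force: 41.3
```

Landed. Now I'll release slim, rise and withdraw to the mat side for a clear top view.

```bash
python3 -m handwheel '[{"tx":0,"ty":0,"tz":0,"roll":0},{"tx":0,"ty":0,"tz":0,"roll":0},{"tx":0,"ty":0,"tz":0,"roll":0},{"tx":0,"ty":0,"tz":0,"roll":0},{"tx":0,"ty":0,"tz":0,"roll":0},{"tx":0,"ty":0,"tz":-10,"roll":0},{"tx":0,"ty":0,"tz":-20,"roll":0},{"tx":0,"ty":0,"tz":-30,"roll":0},{"tx":0,"ty":0,"tz":-30,"roll":0},{"tx":0,"ty":0,"tz":-25,"roll":0},{"tx":0,"ty":0,"tz":0,"roll":0}]' 66
python3 -m handwheel '[{"tx":-10,"ty":35,"tz":0,"roll":0},{"tx":-10,"ty":35,"tz":0,"roll":0},{"tx":-10,"ty":35,"tz":0,"roll":0},{"tx":-10,"ty":35,"tz":0,"roll":0},{"tx":-10,"ty":35,"tz":0,"roll":0},{"tx":-10,"ty":35,"tz":0,"roll":0},{"tx":-10,"ty":35,"tz":0,"roll":0},{"tx":-10,"ty":35,"tz":0,"roll":0},{"tx":-10,"ty":35,"tz":0,"roll":0},{"tx":-10,"ty":35,"tz":0,"roll":0},{"tx":0,"ty":0,"tz":0,"roll":0},{"tx":0,"ty":0,"tz":0,"roll":0}]'
python3 - <<'E'
from look import *
im=look("top",[("round",(.485,-.0355),.129),("sq",(.535,.033),.122),("slim",(.535,-.0975),.142),("jar",(.516,.335),.124)])
cv2.imwrite("pics/t3.png",im[:,:,::-1])
E
```

```text
t: 45.12
tool_pos: [0.5406, -0.1003, 0.2434]
tool_rot: [3.138, -0.0, 0.018]
contact_force: [0.7, -1.3, 1.3]
opening: 0.0661
grip_force: 0.0
t: 46.12
tool_pos: [0.4364, -0.4506, 0.2349]
tool_rot: [-3.141, 0.005, 0.001]
contact_force: [-0.3, 1.1, -0.3]
opening: 0.066
grip_force: 0.0
top round 249 [ 0.484  -0.0332] [ 0.4838 -0.0341  0.1286] r 23.5
top sq 175 [0.5331 0.0336] [0.5331 0.0335 0.1217] r 20.1
top slim 141 [ 0.5343 -0.0972] [ 0.5343 -0.0971  0.1417] r 18.0
top jar 327 [0.5139 0.3349] [0.5141 0.3354 0.1236] r 27.3
```

View pics/t3.png

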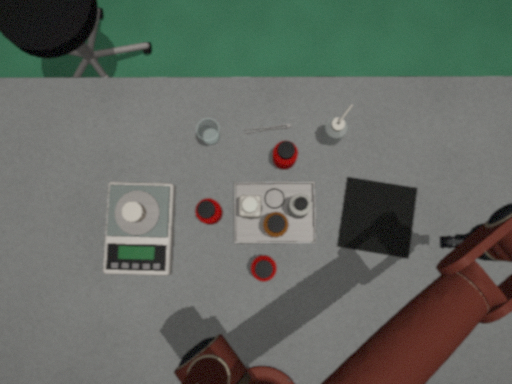

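The bottles are back within about 2 mm of their starting points, at (250,205), (276,224) and (300,205). The jar is centred on the pan at (132,211), and the bystanders haven't moved. Handing in.

```bash
python3 -c "
from station import ctrl;print(ctrl.finish_job())"
```

```text
the job is handed in; nothing more can be done
None
```

I handed the job in at about 46 s: the jar stands within about 2 mm of the pan's centre, all three bottles are back within about 2 mm of where they started, and the wash bottle, beaker and tweezers look unmoved; no verdict came back.

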